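Close the carton and wedge up its front edge for the strap

ROBOT

A 7-joint arm with a two-finger parallel gripper is mounted at the origin on the work surface. World frame = base frame: x ahead of the robot, y to its left, z up, the work surface at z = 0. Lengths are in m, angles in rad, forces in N, time in s.
With the tool pointing down it reaches from about 0.35 to 0.9 m from the base axis. Payload 19.9 kg.
Tool frame: the origin (TCP) lies at the very end of the fingers, on their centre line; the grasp point (between the pads) lies 19 mm behind it; z points along the fingers, y is the line along which they close (so a half turn about z gives the same grasp; the last joint's range is limited). The gripper opens to 85 mm and grips with 20 to 120 N. Pads are 22 mm wide; open, the fingers measure 114 mm over their backs; the gripper's body (76 mm by 85 mm) begins 54 mm behind the grasp point. The pads swing forward as they close: fully open they stand 13 mm farther back than shut.
Start: joints at [-1.145, 0.417, -0.01, 1.614, 0.005, 1.111, -0.053], TCP at [0.282, 0.558, 0.195] pointing down, gripper open.
Joint ranges: [-2.81, 2.81], [-0.39, 2.02], [-1.27, 1.25], [0.06, 2.57], [-1.19, 4.33], [0.19, 2], [-2.82, 2.82]. Speed limits (rad/s): [1.89, 1.89, 2.39, 2.39, 3.01, 3.01, 3.01].

INTERFACE

Orientations are given as a unit quaternion [w, x, y, z].
In Python, from workcell import manip gives the robot as it stands.
- The arm moves only by the tool play_rows, never from a script. Its argument "deltas" is a list of rows, each a list of 7 numbers: the shift along the tool's x, y, z in m, then the turn, a rotation vector about the tool's x, y, z in degrees, then the finger opening in m, from 0 to 0.0854. In form: [[tx, ty, tz, ax, ay, az, claw], ...]. A call has 1 to 5 rows; each row shifts and turns the commanded pose from where the row before left it, along the tool's axes as they then stand; what a row does not reach is not made up. A row lasts 1/8 s, in which the tool goes at most 62.5 mm and 10.7 degrees, less where a joint would pass 70% of its speed; a pose out of reach is approached as far as the arm can. A call with a gripper value outside its range is refused whole. The fingers move at their own pace and stop on an object; the grip force is fixed at half the most. Time passes only in rows, so rows that do not move let the fingers close. It gives the time, the measured TCP pose, the force, the opening and the grip force at its end, in the units of the state.
- manip.get_obs(): the state, without advancing time (a new reading comes with each control period).
- manip.snapshot(name): name is "scene" or "top"; returns a dict with "img" (480x640x3 uint8, red, green, blue), "range_z" (480x640 float32, m along the optical axis (not along the pixel's ray), 0 where there is no reading), "camera_matrix" (3x3 intrinsics, pixels), "rvec" (rotation vector, rad) and "tvec" (3), from world to camera coordinates, as OpenCV has them. Camera axes: x right, y down, z forward; pixel columns grow to the right and rows downward; lengths in m; the calibration is good to about 2 mm. A picture is of the moment at which its call begins.
- manip.close_job(): hands the job in; it is judged then, once.
The state is a dict: "time_s": time; "qpos": joint angles; "dq": joint speeds; "joint_efforts": joint torques, N m; "ee_pos": TCP position; "orientation": TCP orientation; "contact_force": force on the tool from outside, world axes, zero at the start; "torque": the same for the moment, N m; "opening": opening from 0.0 (shut) to 1.0 (fully open); "finger_force": force on a finger pad.
Only numpy, scipy, OpenCV 4.12 (cv2) and the standard library are available. Lean on these libraries where they do the work, as an engineer would, in place of code of your own. Each camera call takes 0.05 s, during which the arm holds its last target. There are 200 camera calls.

TASK

Close the carton of the repaired mill: fold the short top flap down first, then the long flap over it, both flat. Then take the wooden wedge by its block and push it, tip first and flat along the bench, into the board's notch under the middle of the carton's front edge, until that edge has just lifted off, about 5 mm, so that a strap can be slipped in; finish while still gripping the wedge there, with only the wedge lifting the carton. Leave the glasses case, the steel tube and the screwdriver where they are.

Things in the scene. Friction and masses are not known exactly. Their poses are not given: they have to be found in the camera images.
- board: Plywood packing board fixed to the bench, 10 mm thick, with low side rails (to 24 mm above the bench) and a rear stop. Origin on the bench under the carton's centre; x points from the carton's front (robot side) to the stop, z up. Spans x -60 to 100, y -98 to 98 mm. A notch in its front, y -37 to 37, back to x = 25 mm, leaves a 10 mm gap over the bench under the carton.
- carton: Open cardboard carton standing on the board, 150 mm deep (x), 160 mm wide (y), 100 mm high, 0.55 to 0.85 kg with its contents. Origin at the centre of its underside (10 mm above the bench at the start); x points away from its front, y to its left, z up. It is loose, but rails and stop keep it within about 4 mm.
- carton_front (a point): Middle of the carton's lower front edge, 75 mm to -x of the carton's origin, on its underside: 10 mm above the bench at the start. Axes as the carton's. Its rise above the board frame is the lift; the carton tips about its lower rear edge.
- flap_inner (a joint): Short top flap, 75 mm long, 3 mm thick, hinged along the top of the carton's left (+y) wall, 98 mm above the carton's underside, running along x over the whole depth. 0 = closed flat, 1.57 = upright, more = leaning outwards; starts 1.7 to 2.1 rad. A stiff crease (0.06 N m) keeps it where it is left; about 1 to 2 N at its far half folds it.
- flap_outer (a joint): Long top flap, 120 mm long, 3 mm thick, hinged along the top of the carton's right (-y) wall, 102 mm above the carton's underside; closed, it overlaps the short flap. 0 = closed flat, 1.57 = upright, more = leaning outwards; starts 1.7 to 2.1 rad. Same crease.
- wedge_grip (a point): Loose wooden wedge, 145 long, 40 wide, 130 g, flat on the bench, left or right in front of the carton. Point: centre of its grip block (50 long, 40 wide, 34 mm high), 17 mm above the bench; x points along the wedge to its thin tip, z up. From x = 25 to 120 mm a straight ramp falls from 29 to 4 mm high. Grip it across its 40 mm width.
- wedge_tip (a point): Middle of the wedge's thin tip at its underside (tip 4 mm high), 120 mm along x from the grip point and 17 mm below it; axes as the wedge's.
- glasses_case: Dark brown glasses case, 150 x 50 x 34 mm, lying on the bench on the side opposite to the wedge. Bystander. Origin at the centre of its underside.
- tube: Stainless steel tube standing on the bench, 52 mm diameter, 95 mm high. Bystander. Origin at the centre of its underside.
- driver: Screwdriver with black handle, 190 mm long, lying on the bench. Bystander. Origin at its middle, on the bench.
There are look-alikes about, which are no part of the job. Of the things that look like the part that bears wedge_grip, the larger one is meant. There is more than one size of the carton; the job needs the larger.

How it is judged:
By the outcome, as a careful person would: the job done as asked, in the order asked, and still so for the second after the job is handed in, while the arm keeps its last pose, push and grip.
It also fails if it takes over 72 s, if anything falls off the work surface, if the arm or the gripper's body presses on something with over 40 N, if the wrist force passes 120 N, or if a joint passes its speed limit or range.

## Working session

There is one attempt and no reset: what is moved stays moved. The work goes in short steps, Python scripts to look and compute and a tool call to move; the robot and the scene stay as the last step left them, time stands still between calls to the robot, and variables do not carry over. Pictures are saved under pics/ and viewed, at most 10 in all, crops included, and the job is handed in when it is done.

Besides the shell and the picture viewer there is one more tool, called after ">>>" as name(argument=value, ...), one argument or row to a line, values as JSON. play_rows: Moves the arm, as the interface text tells. Its arguments: {"type":"object","properties":{"deltas":{"type":"array"}},"required":["deltas"]}

```bash
mkdir -p pics; cat > h.py <<'E'
import numpy as np,cv2
from workcell import manip
def snap(n,name):
    s=manip.snapshot(n); cv2.imwrite(f'pics/{name}.png',s['img'][:,:,::-1]); np.savez(f'pics/{name}.npz',**s); return s
def cloud(s):
    K=s['camera_matrix'];R=cv2.Rodrigues(np.array(s['rvec'],float))[0];t=np.array(s['tvec'],float).ravel()
    z=s['range_z'];v,u=np.mgrid[:480,:640]
    c=np.stack([(u-K[0,2])/K[0,0]*z,(v-K[1,2])/K[1,1]*z,z],-1)
    w=(c-t)@R; w[z==0]=np.nan; return w
E
python3 - <<'E'
from h import *
for n in('scene','top'):
    s=snap(n,n+'0')
    print(n,s['tvec'],s['rvec'])
print(manip.get_obs())
E
```

```text
scene [ 0.15581516 -0.21589004  1.47045561] [ 1.46715629  1.95304345 -0.95569948]
top [0.02776917 0.4964687  0.96364923] [ 2.04122226 -2.18320588  0.24368937]
{'time_s': 0.1, 'qpos': array([-1.14448061,  0.41789534, -0.01032404,  1.61408873,  0.00469097,
        1.11072604, -0.05297369]), 'dq': array([ 0.00142667, -0.00204881, -0.0004404 , -0.0017899 ,  0.00103964,
       -0.00072518, -0.00010127]), 'joint_efforts': array([ 1.54040728e-03, -8.65830374e+01,  6.80302195e-01, -4.35640419e+01,
        1.92185602e-02,  4.90766062e-03, -2.15557287e-05]), 'ee_pos': array([0.28167613, 0.5575385 , 0.1948452 ]), 'orientation': array([-9.28948974e-05,  2.31756654e-01,  9.72773640e-01, -5.38740166e-04]), 'contact_force': array([-0.22856297, -0.19453969, -0.77105015]), 'torque': array([0.0070058 , 0.01876744, 0.00459946]), 'finger_force': 0.0, 'opening': 0.9986113986811203}
```

View pics/scene0.png

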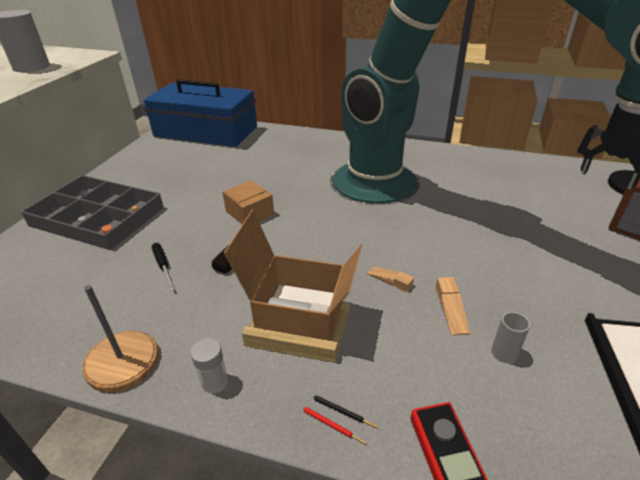

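View pics/top0.png

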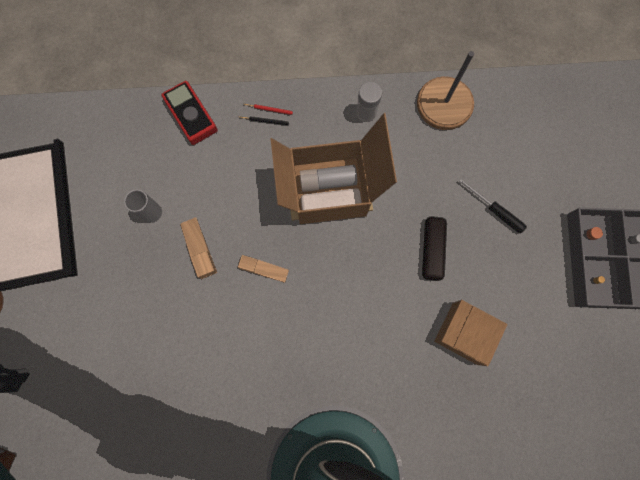

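The top view shows the robot base at (335,460) and the open carton at about (330,180). Its short flap is on the left (285,175) and its long flap on the right (378,160). The larger wedge is at (198,248) with its block end near (203,268), and a smaller look-alike is at (263,268). The case is at (434,248), the tube at (140,205) and the driver at (490,205). Next I'll measure.

```bash
cat > m.py <<'E'
from h import *
s=np.load('pics/top0.npz');w=cloud(s)
im=s['img']
def crop(n,a,b,c,d,k):
    cv2.imwrite(f'pics/{n}.png',cv2.resize(im[a:b,c:d,::-1],None,fx=k,fy=k,interpolation=cv2.INTER_CUBIC))
# wedges: height mask components
for nm,(u0,v0,u1,v1) in dict(big=(170,205,225,290),small=(228,245,300,290),case=(415,205,455,290),tube=(110,175,165,230)).items():
    p=w[v0:v1,u0:u1].reshape(-1,3);p=p[np.isfinite(p).all(1)]
    q=p[p[:,2]>0.006]
    r=cv2.minAreaRect(q[:,:2].astype(np.float32)*1000); print(nm,r,np.percentile(q[:,2],[50,98]),np.median(p[p[:,2]<.004][:,2]))
    h=q[q[:,2]>0.0315]; 
    if nm in('big','small'):
        print(' block',h.mean(0) if len(h) else None,q[:,2].max(), cv2.minAreaRect(h[:,:2].astype(np.float32)*1000) if len(h)>4 else '')
p=w[100:240,255:410].reshape(-1,3);p=p[np.isfinite(p).all(1)]
rim=p[(p[:,2]>.104)&(p[:,2]<.113)]
print('rim',cv2.minAreaRect(rim[:,:2].astype(np.float32)*1000),len(rim))
b=p[(p[:,2]>.018)&(p[:,2]<.027)];print('rails',len(b))
E
python3 m.py
python3 - <<'E'
from h import *
s=np.load('pics/top0.npz');im=s['img'];w=cloud(s)
cv2.imwrite('pics/c0.png',cv2.resize(im[100:235,250:410,::-1],None,fx=4.4,fy=4.4,interpolation=cv2.INTER_CUBIC))
zz=w[...,2]
for v in range(112,232,6): print(v,' '.join('%4d'%(zz[v,u]*1000) if np.isfinite(zz[v,u]) else '   .' for u in range(262,402,5)))
E
```

```text
big ((517.3250122070312, 281.9520263671875), (143.11183166503906, 40.88773727416992), 19.390995025634766) [0.02385773 0.03631492] -0.0007918417112453523
 block [0.47375788 0.26654898 0.03388288] 0.03819751915524907 ((473.84075927734375, 266.5526428222656), (50.62605285644531, 40.05517578125), 20.126436233520508)
small ((457.8164367675781, 131.9757843017578), (110.20506286621094, 31.21561050415039), 69.76618957519531) [0.01843908 0.02822111] -0.0007035093028710054
 block None 0.03025818628314999 
case ((477.306884765625, -266.8484802246094), (51.82217025756836, 149.74746704101562), 79.27066802978516) [0.03196186 0.03656728] -0.0005192703967344297
tube ((612.7814331054688, 394.54864501953125), (52.58100509643555, 51.10021209716797), 54.82666778564453) [0.06101817 0.09558351] -0.0009473323545661775
rim ((687.9188842773438, -38.13640594482422), (182.99168395996094, 276.2819519042969), 83.21543884277344) 653
rails 277
112    0   -1    0   -1    9    8    8    0    1    0    0   -1    0    0    0    0   -1    0   -1   18   44   47   49   -1    0    0   -1    0
118   11   -2   -1   -1    0 
[... 2006 characters left out ...]
   0  159  144  125  109   37   39   39   37   37   38   37   33   40   37   41   41   16  109   -3   -4   -1   -4    2    0
208   -1    0    3    2    0    0  128  108    .   36   40  108  110  109  107  103   96   92   92   85   77   75    9    0   -2    0    0   -2
214   -1    0   -1   -3   -2   -1    9    8   87   85   79   75   71   63   60   58   50   44   44   34   30    0   -1    0   -1   -3    1   -2
220    0    0   -1    1   -2   -2   -1    1   41   35   30   27   19   11    2    2    2   -4    0    0   -1   -1    0   -1    0   -3   -2    0
226    3    4   -1   -1    1   -3    2    0    0   -2    .   -3   -1    4   -4    1    0   -4    0   -2    0    1    1   -3    1    0   -1   -1
```

View pics/c0.png

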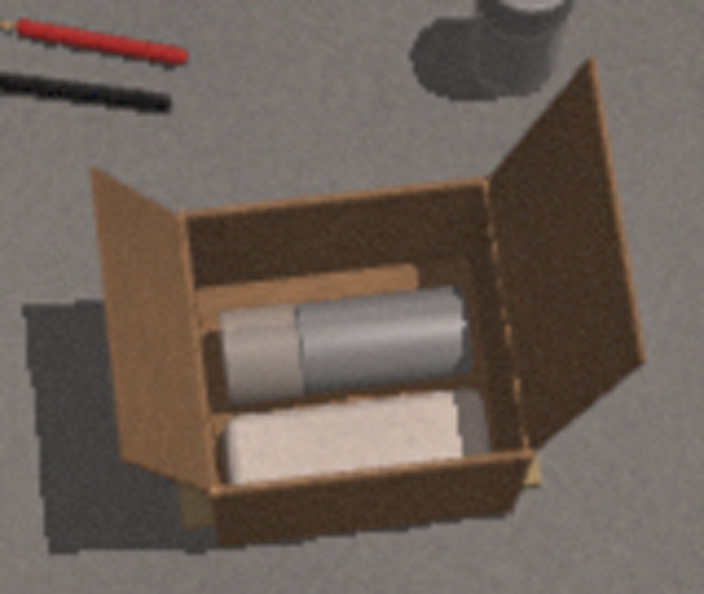

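The crop shows the rim corners at left rear (185,215), right rear (487,182), right front (530,455) and left front (215,492), in crop pixels. I'll fit the carton pose and flap planes from these.

```bash
python3 - <<'E'
from h import *
s=np.load('pics/top0.npz');w=cloud(s)
K=s['camera_matrix'];R=cv2.Rodrigues(s['rvec'].astype(float))[0];t=s['tvec'].ravel()
C=-R.T@t
def ray(u,v,z):
    d=R.T@np.linalg.inv(K)@[u,v,1]; return C+d*(z-C[2])/d[2]
c=[np.array(q)/4.4+[250,100] for q in[(185,215),(487,182),(530,455),(215,492)]]
zs=[.108,.110,.110,.108]
P=np.array([ray(*q,z) for q,z in zip(c,zs)]);print(P.round(4))
ctr=P.mean(0);d1=P[0]-P[3];d2=P[1]-P[2];dy1=P[0]-P[1];dy2=P[3]-P[2]
for d in(d1,d2,dy1,dy2):print(np.linalg.norm(d),np.degrees(np.arctan2(d[1],d[0])))
yaw=np.mean([np.arctan2(d[1],d[0]) for d in(d1,d2)]+[np.arctan2(-d[0],d[1]) for d in(dy1,dy2)])
print('ctr',ctr,'yaw',np.degrees(yaw))
ca,sa=np.cos(yaw),np.sin(yaw);A=np.array([[ca,sa],[-sa,ca]])
p=w[100:240,255:410].reshape(-1,3);p=p[np.isfinite(p).all(1)]
l=np.c_[(p[:,:2]-ctr[:2])@A.T,p[:,2]]
for sg,h in((1,.108),(-1,.112)):
    m=(l[:,1]*sg>.078)&(l[:,2]>h+.01)
    q=l[m];k=np.polyfit(q[:,2]-h,q[:,1]*sg,1)
    print(sg,'angle',np.pi/2+np.arctan(k[0]),'hinge y',k[1],'x',np.percentile(q[:,0],[1,99]),'y,z max',(q[:,1]*sg).max(),q[:,2].max())
fr=l[(l[:,2]>.02)&(l[:,2]<.1)&(l[:,0]<-.06)&(abs(l[:,1])<.07)];print('front x',np.median(fr[:,0]),'by z',np.polyfit(fr[:,2],fr[:,0],1))
rear=l[(l[:,2]>.02)&(l[:,2]<.1)&(l[:,0]>.05)&(abs(l[:,1])<.06)];print('rear in x',np.median(rear[:,0]))
r=l[(l[:,2]>.018)&(l[:,2]<.028)&((abs(l[:,1])>.082))];print('rails',np.percentile(r,[1,50,99],0))
for nm,a in dict(grip=(.4738,.2666)).items(): print(nm,A@(np.array(a)-ctr[:2]))
# board side via scene camera
s2=np.load('pics/scene0.npz');w2=cloud(s2).reshape(-1,3);w2=w2[np.isfinite(w2).all(1)]
l2=np.c_[(w2[:,:2]-ctr[:2])@A.T,w2[:,2]]
r=l2[(l2[:,2]>.019)&(l2[:,2]<.03)&(abs(l2[:,1])<.11)&(l2[:,0]>.07)&(l2[:,0]<.12)]
print('stop',np.percentile(r,[2,50,98],0))
r=l2[(l2[:,2]>.02)&(l2[:,2]<.026)&(l2[:,1]<.11)&(l2[:,1]>.083)&(abs(l2[:,0])<.09)]
print('railL',np.percentile(r,[2,50,98],0) if len(r) else None)
E
```

```text
[[ 0.7048  0.0459  0.108 ]
 [ 0.7119 -0.1076  0.11  ]
 [ 0.5667 -0.1162  0.11  ]
 [ 0.5586  0.0391  0.108 ]]
0.14635919718835086 2.6585799210909884
0.14545970594968435 3.390247058490512
0.15371478168351446 92.63659515850424
0.15557442011105022 92.97252465203084
ctr [ 0.63549813 -0.03468165  0.109     ] yaw 2.914486697529143
1 angle 2.0819130343991152 hinge y 0.07965470011755726 x [-0.0716747   0.07227076] y,z max 0.11885901749469012 0.17643308836873758
-1 angle 1.8725266637115363 hinge y 0.07707402427533822 x [-0.06989158  0.07410447] y,z max 0.1162777952697495 0.23123316215587866
front x -0.07283017093000993 by z [ 0.00026513 -0.07285239]
rear in x 0.07318611115303882
rails [[ 0.17128972 -0.13692734  0.0180255 ]
 [ 0.17585161 -0.10955064  0.0224881 ]
 [ 0.19338231 -0.09239765  0.02777293]]
grip [-0.14617018  0.30911356]
stop [[ 0.09782878 -0.08972613  0.01925885]
 [ 0.10254765  0.01088567  0.0243663 ]
 [ 0.10483525  0.0998376   0.02984291]]
railL [[-0.02104926  0.08391746  0.02097444]
 [ 0.02312711  0.09135888  0.02482475]
 [ 0.06829754  0.09801257  0.02591899]]
```

>>> play_rows(
  deltas=[
    [0, 0, 0, 0, 0, -9.9, 0],
    [0, 0, 0, 0, 0, -9.9, 0],
    [0, 0, 0, 0, 0, -9.9, 0],
    [-0.03, -0.04, 0, 0, 0, 0, 0],
    [-0.03, -0.04, 0, 0, 0, 0, 0],
  ],
)

```text
time_s: 0.72
ee_pos: [0.3462, 0.4799, 0.1949]
orientation: [-0.0, -0.026, 1.0, -0.0]
contact_force: [1.6, -0.2, 0.6]
opening: 0.001
finger_force: 0.0
```

>>> play_rows(
  deltas=[
    [-0.035, -0.045, 0, 0, 0, 0, 0],
    [-0.035, -0.045, 0, 0, 0, 0, 0],
    [-0.035, -0.045, 0, 0, 0, 0, 0],
    [-0.035, -0.045, 0, 0, 0, 0, 0],
    [-0.035, -0.04, 0, 0, 0, 0, 0],
  ],
)

```text
time_s: 1.35
ee_pos: [0.5326, 0.2682, 0.1953]
orientation: [-0.0, -0.025, 1.0, -0.0]
contact_force: [0.1, 1.5, -0.9]
opening: 0.003
finger_force: 0.0
```

```bash
cat >> h.py <<'E'
CTR=np.array([.6355,-.0347,0]);YAW=np.radians(2.9)
from scipy.spatial.transform import Rotation as Ro
def loc(p): return Ro.from_euler('z',-YAW).apply(np.array(p)-CTR)
def st():
    o=manip.get_obs();q=o['orientation'];R=Ro.from_quat(q[[1,2,3,0]])
    M=R.as_matrix()
    print('t',o['time_s'],'loc',loc(o['ee_pos']).round(4),'w',o['ee_pos'].round(4),'xdir deg',np.degrees(np.arctan2(M[1,0],M[0,0])).round(2),'z',M[:,2].round(3),'F',o['contact_force'].round(2),'open',o['opening'],'ff',o['finger_force'],'q',o['qpos'].round(2))
def flaps(name=None):
    s=snap('top',name) if name else manip.snapshot('top')
    w=cloud(s).reshape(-1,3);w=w[np.isfinite(w).all(1)]
    l=Ro.from_euler('z',-YAW).apply(w-CTR);return s,l
E
python3 -c "from h import *;st()"
```

```text
t 1.35 loc [-0.0874  0.3078  0.1953] w [0.5326 0.2682 0.1953] xdir deg -177.13 z [-0. -0. -1.] F [ 0.14  1.52 -0.91] open 0.003416870503311009 ff 0.0 q [-0.55  0.37  0.04  1.69 -0.02  1.09  1.12]
```

>>> play_rows(
  deltas=[
    [-0.03, -0.04, 0.01, 0, 0, 0, 0],
    [-0.03, -0.05, 0.015, 0, 0, 0, 0],
    [-0.027, -0.05, 0.015, 0, 0, 0, 0],
    [0, -0.02, 0, 0, 0, 0, 0],
    [0, -0.015, 0, 0, 0, 0, 0],
  ],
)

```text
time_s: 1.98
ee_pos: [0.6271, 0.0991, 0.1551]
orientation: [-0.0, -0.025, 1.0, 0.0]
contact_force: [-0.2, 1.1, 0.6]
opening: 0.006
finger_force: 0.0
```

>>> play_rows(
  deltas=[
    [0, -0.02, 0, 0, 0, 0, 0],
    [0, -0.018, -0.003, 0, 0, 0, 0],
    [0, -0.015, 0, 0, 0, 0, 0],
    [0, -0.013, 0.003, 0, 0, 0, 0],
    [0, -0.012, 0.008, 0, 0, 0, 0],
  ],
)

```text
time_s: 2.6
ee_pos: [0.6315, 0.0212, 0.1472]
orientation: [0.0, -0.025, 1.0, 0.0]
contact_force: [0.7, 0.8, -0.2]
opening: 0.003
finger_force: 0.0
```

```bash
python3 -c "from h import *;st();snap('scene','s1')"
```

```text
t 2.6 loc [-0.0012  0.0561  0.1472] w [0.6315 0.0212 0.1472] xdir deg -177.09 z [ 0.  0. -1.] F [ 0.68  0.82 -0.21] open 0.0025881067012077904 ff 0.0 q [-0.17  0.48  0.12  1.65 -0.06  1.02  1.59]
```

View pics/s1.png

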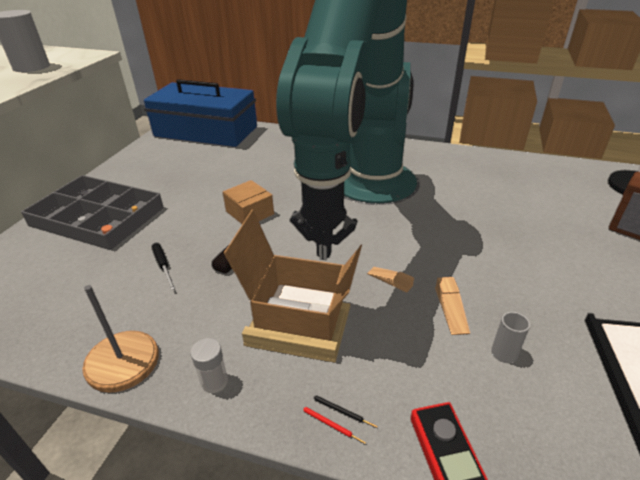

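The gripper's fingertip appears at (323,252), in front of the carton, and the short flap hasn't moved. I'll check this against the TCP's projection.

```bash
python3 - <<'E'
from h import *
st()
o=manip.get_obs()
for n in('scene','top'):
    s=snap(n,n+'2')
    print(n,s['tvec'],s['rvec'],cv2.projectPoints(o['ee_pos'][None],s['rvec'],s['tvec'],s['camera_matrix'],None)[0].ravel(), cv2.projectPoints(np.array([[0,0,0.]]),s['rvec'],s['tvec'],s['camera_matrix'],None)[0].ravel())
s=np.load('pics/scene2.npz');w=cloud(s);print(w[249,323],w[255,323],w[320,272], w[285,447])
E
```

```text
t 2.65 loc [-0.0019  0.0541  0.1458] w [0.6309 0.0192 0.1458] xdir deg -177.19 z [-0.001 -0.001 -1.   ] F [-0.25 -1.52 -2.46] open 0.002165553021614182 ff 0.0 q [-0.17  0.48  0.12  1.65 -0.06  1.02  1.59]
scene [ 0.15581516 -0.21589004  1.47045561] [ 1.46715629  1.95304345 -0.95569948] [323.48541874 271.67461652] [374.48021259 180.62623221]
top [0.02776917 0.4964687  0.96364923] [ 2.04122226 -2.18320588  0.24368937] [305.58871582 173.21666596] [334.4593136  477.39581977]
[0.64057684 0.02232542 0.21211907] [0.64313874 0.0228796  0.19954901] [ 0.71624363 -0.0644824   0.06877988] [0.47950092 0.26620835 0.03546857]
```

View pics/top2.png

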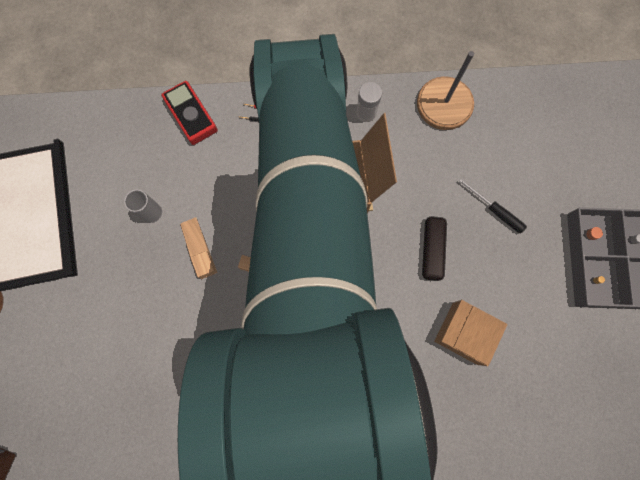

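```bash
python3 - <<'E'
from h import *
a=np.load('pics/scene0.npz')['img'];b=np.load('pics/scene2.npz')['img']
c=np.hstack([x[210:360,220:400,::-1] for x in(a,b)]);cv2.imwrite('pics/cmp.png',cv2.resize(c,None,fx=2.2,fy=2.2,interpolation=cv2.INTER_CUBIC))
s=np.load('pics/scene2.npz');w=cloud(s)
for v in range(235,310,5):
    print(v,[tuple((loc(w[v,u])*1000).astype(int)) for u in range(318,368,8) if np.isfinite(w[v,u,0])])
E
```

```text
235 [(np.int64(14), np.int64(49), np.int64(248)), (np.int64(17), np.int64(65), np.int64(253)), (np.int64(-2), np.int64(75), np.int64(240)), (np.int64(11), np.int64(93), np.int64(253)), (np.int64(-325), np.int64(46), np.int64(0)), (np.int64(-326), np.int64(68), np.int64(2)), (np.int64(-332), np.int64(89), np.int64(1))]
240 [(np.int64(10), np.int64(48), np.int64(233)), (np.int64(9), np.int64(63), np.int64(235)), (np.int64(12), np.int64(79), np.int64(240)), (np.int64(-296), np.int64(30), np.int64(1)), (np.int64(-299), np.int64(51), np.int64(2)), (np.int64(-306), np.int64(72), np.int64(1)), (np.int64(-311), np.int64(93), np.int64(1))]
245 [(np.int64(8), np.int64(47), np.int64(220)), (np.int64(10), np.int64(63), np.int64(225)), (np.int64(-269), np.int64(14), np.int64(1)), (np.int64(-274), np.int64(35), np.int64(1)), (np.int64(-279), np.int64(55), np.int64(1)), (np.int64(-284), np.int64(76), np.int64(1)), (np.int64(-288), np.int64(97), np.int64(2))]
250 [(np.int64(10), np.int64(47), np.int64(209)), (np.int64(5), np.int64(61), np.int64(208)), (np.int64(-250), np.int64(18), np.int64(0)), (np
[... 3019 characters left out ...]
10), np.int64(0)), (np.int64(-100), np.int64(129), np.int64(3))]
300 [(np.int64(-21), np.int64(35), np.int64(42)), (np.int64(-26), np.int64(51), np.int64(40)), (np.int64(48), np.int64(87), np.int64(122)), (np.int64(-60), np.int64(80), np.int64(14)), (np.int64(-76), np.int64(96), np.int64(2)), (np.int64(-79), np.int64(114), np.int64(3)), (np.int64(-86), np.int64(132), np.int64(0))]
305 [(np.int64(13), np.int64(44), np.int64(64)), (np.int64(11), np.int64(61), np.int64(66)), (np.int64(68), np.int64(91), np.int64(130)), (np.int64(-45), np.int64(83), np.int64(13)), (np.int64(-63), np.int64(98), np.int64(0)), (np.int64(-66), np.int64(117), np.int64(1)), (np.int64(-70), np.int64(134), np.int64(0))]
```

View pics/cmp.png

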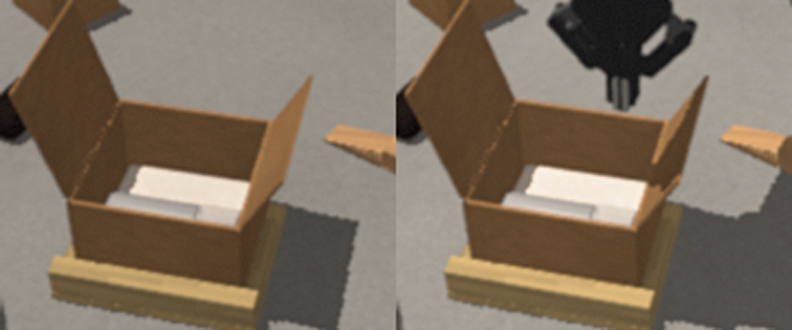

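The comparison shows the short flap unmoved. The finger ends at about (323,259), roughly 40 mm above the reported TCP. I'll measure that offset before going on.

```bash
python3 - <<'E'
from h import *
a=np.load('pics/scene0.npz');b=np.load('pics/scene2.npz');w=cloud(b);wa=cloud(a)
st()
for v in range(246,268,2):
    row=[]
    for u in range(312,336,3):
        d=np.linalg.norm(w[v,u]-wa[v,u])
        row.append('%3d,%3d,%3d'%tuple(loc(w[v,u])*1000) if d>.02 else '     -     ')
    print(v,' | '.join(row))
# robot points nearest bottom
m=(b['range_z']<a['range_z']-.05)&(b['range_z']>0)
p=loc(w[m].reshape(-1,3));m2=(abs(p[:,0])<.06)&(abs(p[:,1]-.05)<.07);print('lowest z',np.sort(p[m2][:,2])[:15].round(3))
E
```

```text
t 2.75 loc [-0.0017  0.0561  0.1466] w [0.631  0.0213 0.1466] xdir deg -177.15 z [-0.001 -0.    -1.   ] F [-0.63  0.15  0.78] open 0.0030721114707229023 ff 0.0 q [-0.17  0.48  0.12  1.65 -0.06  1.02  1.59]
246      -      |   4, 40,214 |   7, 47,217 |  10, 53,220 |   9, 59,221 |   7, 64,220 |  -7, 66,209 |      -     
248      -      |   5, 40,210 |   9, 47,213 |   8, 52,214 |   8, 58,215 |   5, 63,214 |  -6, 66,204 |      -     
250      -      |   3, 39,203 |  10, 47,209 |   9, 53,210 |   8, 58,210 |   4, 63,207 |  -5, 67,201 |      -     
252      -      |   5, 39,199 |   9, 47,204 |   8, 52,204 |  11, 59,207 |   6, 63,204 |  -8, 66,193 |      -     
254      -      |   4, 39,194 |   9, 46,199 |   9, 52,200 |   8, 58,200 |   7, 64,200 |      -      |      -     
256      -      |      -      |   9, 46,193 |   9, 52,195 |  11, 59,198 |   5, 63,194 |      -      |      -     
258      -      |      -      |   7, 46,187 |   9, 52,190 |   9, 58,191 |      -      |      -      |      -     
260      -      |      -      |      -      |      -      |   9, 58,186 |      -      |      -      |      -     
262      -      |      -      |      -      |      -      |      -      |      -      |      -      |      -     
264      -      |      -      |      -      |      -      |      -      |      -      |      -      |      -     
266      -      |      -      |      -      |      -      |      -      |      -      |      -      |      -     
lowest z [0.184 0.185 0.187 0.187 0.187 0.187 0.188 0.188 0.188 0.188 0.188 0.189
 0.19  0.19  0.19 ]
```

The fingertips sit about 40 mm above the reported TCP, so real z = reported z + 0.040. I'll back off and redo the stroke lower.

>>> play_rows(
  deltas=[
    [0, 0.03, -0.01, 0, 0, 0, 0],
    [0, 0.04, 0, 0, 0, 0, 0],
    [0, 0.035, 0, 0, 0, 0, 0],
    [0, 0, 0.03, 0, 0, 0, 0],
    [0, 0, 0.012, 0, 0, 0, 0],
  ],
)

```text
time_s: 3.38
ee_pos: [0.6252, 0.1274, 0.1139]
orientation: [-0.001, -0.026, 1.0, -0.0]
contact_force: [0.9, -0.5, 0.8]
opening: 0.001
finger_force: 0.0
```

>>> play_rows(
  deltas=[
    [0, -0.02, 0, 0, 0, 0, 0],
    [0, -0.02, 0, 0, 0, 0, 0],
    [0, -0.015, -0.003, 0, 0, 0, 0],
    [0, -0.013, 0, 0, 0, 0, 0],
    [0, -0.013, 0.002, 0, 0, 0, 0],
  ],
)

```text
time_s: 4.0
ee_pos: [0.6304, 0.045, 0.1168]
orientation: [0.0, -0.025, 1.0, 0.0]
contact_force: [-0.6, 0.9, 0.1]
opening: 0.003
finger_force: 0.6
```

```bash
cat >> h.py <<'E'
def ang(tag):
    s=manip.snapshot('scene');w=cloud(s).reshape(-1,3);l=Ro.from_euler('z',-YAW).apply(w[np.isfinite(w).all(1)]-CTR)
    np.savez(f'pics/{tag}.npz',**s);cv2.imwrite(f'pics/{tag}.png',s['img'][:,:,::-1]);return l
E
python3 - <<'E'
from h import *
st();l=ang('s3')
m=(l[:,0]>.03)&(l[:,0]<.075)&(l[:,1]>-.06)&(l[:,1]<.13)&(l[:,2]>.115)
p=l[m];p=p[np.argsort(p[:,2])];print(len(p));print((p[::max(1,len(p)//25)]*1000).astype(int).tolist())
E
```

```text
t 4.0 loc [-0.001   0.0798  0.1168] w [0.6304 0.045  0.1168] xdir deg -177.11 z [ 0.001  0.    -1.   ] F [-0.64  0.88  0.15] open 0.0032648745296553973 ff 0.6331724999472499 q [-0.2   0.51  0.11  1.67 -0.06  0.96  1.55]
6410
[[53, 82, 115], [42, 66, 165], [33, 91, 297], [37, 81, 319], [43, 64, 348], [42, 96, 360], [44, 81, 370], [35, 49, 381], [35, 113, 391], [39, 106, 402], [35, 108, 411], [33, 77, 424], [48, 115, 435], [47, 92, 444], [49, 86, 451], [48, 58, 457], [53, 128, 463], [54, 118, 469], [53, 118, 474], [52, 123, 479], [45, 58, 484], [42, 55, 488], [45, 38, 493], [33, 110, 497], [38, 119, 501], [30, 31, 509]]
```

>>> play_rows(
  deltas=[
    [0, -0.013, 0.004, 0, 0, 0, 0],
    [0, -0.012, 0.007, 0, 0, 0, 0],
    [0, -0.01, 0.01, 0, 0, 0, 0],
    [0, -0.008, 0.01, 0, 0, 0, 0],
    [0, -0.007, 0.008, 0, 0, 0, 0],
  ],
)

```text
time_s: 4.68
ee_pos: [0.6325, -0.0047, 0.0765]
orientation: [-0.0, -0.025, 1.0, -0.0]
contact_force: [0.0, 0.6, -0.2]
opening: 0.0
finger_force: 0.5
```

```bash
cat >> h.py <<'E'
def prof(tag,ylo,yhi,xlo=.03,xhi=.072):
    l=ang(tag);m=(l[:,0]>xlo)&(l[:,0]<xhi)&(l[:,2]>.085)&(l[:,2]<.25)
    p=l[m]
    for y in np.arange(ylo,yhi,.01):
        q=p[abs(p[:,1]-y)<.004]
        if len(q):print('y%.3f z %.4f..%.4f n%d'%(y,*np.percentile(q[:,2],[5,95]),len(q)),end='; ')
    print()
E
python3 -c "
from h import *
st();prof('s4',-.1,.12)"
```

```text
t 4.675 loc [-0.0015  0.0301  0.0765] w [ 0.6325 -0.0047  0.0765] xdir deg -177.11 z [-0.001 -0.    -1.   ] F [ 0.03  0.61 -0.24] open 0.00020800736792263665 ff 0.4982125663445913 q [-0.12  0.56  0.11  1.69 -0.07  0.89  1.64]
y-0.100 z 0.1802..0.2042 n166; y-0.090 z 0.1462..0.1715 n160; y-0.080 z 0.1122..0.1393 n156; y-0.070 z 0.0926..0.1134 n43; y0.010 z 0.1131..0.2471 n56; y0.020 z 0.1127..0.2489 n71; y0.030 z 0.1123..0.2483 n72; y0.040 z 0.1112..0.2474 n79; y0.050 z 0.1110..0.2472 n67; y0.060 z 0.1105..0.1145 n63; y0.070 z 0.1100..0.1133 n64; y0.080 z 0.0877..0.1129 n97;
```

>>> play_rows(
  deltas=[
    [0, -0.004, 0.004, 0, 0, 0, 0],
    [0, 0, 0.004, 0, 0, 0, 0],
    [0, 0, 0, 0, 0, 0, 0],
  ],
)

```text
time_s: 5.1
ee_pos: [0.6335, -0.0078, 0.0725]
orientation: [0.001, -0.025, 1.0, 0.0]
contact_force: [-19.1, 1.4, 44.3]
opening: -0.004
finger_force: 21.9
```

```bash
python3 -c "
from h import *
st();prof('s5',0,.1)"
```

```text
t 5.1 loc [-0.0006  0.027   0.0725] w [ 0.6335 -0.0078  0.0725] xdir deg -177.08 z [ 0.002  0.001 -1.   ] F [-19.14   1.43  44.31] open -0.0036501818169268076 ff 21.91056408220902 q [-0.12  0.57  0.11  1.69 -0.08  0.88  1.65]
y0.010 z 0.1090..0.2476 n65; y0.020 z 0.1090..0.2485 n80; y0.030 z 0.1091..0.2489 n79; y0.040 z 0.1091..0.2481 n82; y0.050 z 0.1093..0.2442 n65; y0.060 z 0.1090..0.1122 n62; y0.070 z 0.1093..0.1125 n62; y0.080 z 0.0890..0.1130 n97;
```

The short flap is flat with even height. I'll lift and go over to the outside of the long flap.

>>> play_rows(
  deltas=[
    [0, 0, -0.03, 0, 0, 0, 0],
    [0, 0, -0.055, 0, 0, 0, 0],
    [0, 0, -0.058, 0, 0, 0, 0],
    [0, -0.03, -0.01, 0, 0, 0, 0],
    [0, -0.05, 0, 0, 0, 0, 0],
  ],
)

```text
time_s: 5.78
ee_pos: [0.6378, -0.0871, 0.2241]
orientation: [0.001, -0.027, 1.0, 0.0]
contact_force: [0.2, -0.4, -0.4]
opening: 0.004
finger_force: 0.0
```

>>> play_rows(
  deltas=[
    [0, -0.055, 0, 0, 0, 0, 0],
    [0, -0.055, 0, 0, 0, 0, 0],
    [0, -0.015, 0, 0, 0, 0, 0],
    [0, 0, 0.03, 0, 0, 0, 0],
    [0, 0, 0.038, 0, 0, 0, 0],
  ],
)

```text
time_s: 6.4
ee_pos: [0.6439, -0.2123, 0.1543]
orientation: [0.001, -0.026, 1.0, -0.0]
contact_force: [1.3, 0.5, -0.2]
opening: -0.007
finger_force: 0.0
```

```bash
python3 -c "
from h import *
st();prof('s6',-.13,.1)"
```

```text
t 6.4 loc [-0.0006 -0.1778  0.1543] w [ 0.6439 -0.2123  0.1543] xdir deg -177.06 z [ 0.002 -0.    -1.   ] F [ 1.32  0.51 -0.23] open -0.007249872546471253 ff 0.0 q [ 0.15  0.55  0.18  1.51 -0.11  1.08  1.97]
y-0.110 z 0.2106..0.2297 n135; y-0.100 z 0.1787..0.2036 n169; y-0.090 z 0.1467..0.1716 n157; y-0.080 z 0.1118..0.1389 n150; y-0.070 z 0.0912..0.1116 n38; y0.010 z 0.1099..0.1130 n53; y0.020 z 0.1093..0.1130 n64; y0.030 z 0.1093..0.1129 n60; y0.040 z 0.1099..0.1130 n59; y0.050 z 0.1091..0.1130 n64; y0.060 z 0.1097..0.1132 n65; y0.070 z 0.1092..0.1126 n58; y0.080 z 0.0883..0.1130 n91;
```

>>> play_rows(
  deltas=[
    [0, 0.04, 0, 0, 0, 0, 0],
    [0, 0.018, 0, 0, 0, 0, 0],
    [0, 0.015, 0, 0, 0, 0, 0],
    [0, 0.015, 0, 0, 0, 0, 0],
    [0, 0.015, 0, 0, 0, 0, 0],
  ],
)

```text
time_s: 7.08
ee_pos: [0.6389, -0.1096, 0.1564]
orientation: [0.001, -0.025, 1.0, -0.0]
contact_force: [0.4, -1.4, -0.7]
opening: -0.001
finger_force: 0.4
```

>>> play_rows(
  deltas=[
    [0, 0.013, 0.003, 0, 0, 0, 0],
    [0, 0.013, 0.006, 0, 0, 0, 0],
    [0, 0.012, 0.009, 0, 0, 0, 0],
    [0, 0.01, 0.01, 0, 0, 0, 0],
    [0, 0.008, 0.011, 0, 0, 0, 0],
  ],
)

```text
time_s: 7.7
ee_pos: [0.635, -0.0535, 0.1144]
orientation: [-0.0, -0.025, 1.0, -0.0]
contact_force: [-0.2, -0.5, 0.4]
opening: 0.003
finger_force: 0.3
```

```bash
python3 -c "
from h import *
st();prof('s7',-.13,.1)"
```

```text
t 7.7 loc [-0.0014 -0.0187  0.1144] w [ 0.635  -0.0535  0.1144] xdir deg -177.1 z [-0. -0. -1.] F [-0.21 -0.47  0.37] open 0.002558345876405627 ff 0.32436683191917837 q [-0.07  0.52  0.14  1.66 -0.09  0.97  1.73]
y-0.080 z 0.1154..0.1172 n17; y-0.070 z 0.0976..0.1227 n54; y-0.060 z 0.1238..0.1286 n45; y-0.050 z 0.1291..0.1346 n43; y-0.040 z 0.1343..0.1399 n45; y-0.030 z 0.1399..0.1452 n44; y-0.020 z 0.1459..0.1505 n46; y-0.010 z 0.1514..0.1560 n47; y-0.000 z 0.1567..0.1610 n47; y0.010 z 0.1102..0.1665 n102; y0.020 z 0.1101..0.1720 n105; y0.030 z 0.1093..0.1741 n85; y0.040 z 0.1095..0.1129 n60; y0.050 z 0.1098..0.1130 n60; y0.060 z 0.1093..0.1128 n65; y0.070 z 0.1098..0.1128 n65; y0.080 z 0.0877..0.1130 n92;
```

>>> play_rows(
  deltas=[
    [0, 0.006, 0.012, 0, 0, 0, 0],
    [0, 0.005, 0.01, 0, 0, 0, 0],
    [0, 0.004, 0.008, 0, 0, 0, 0],
    [0, 0.003, 0.004, 0, 0, 0, 0],
    [0, 0, 0.002, 0, 0, 0, 0],
  ],
)

```text
time_s: 8.38
ee_pos: [0.6343, -0.0358, 0.0793]
orientation: [-0.0, -0.025, 1.0, 0.0]
contact_force: [-0.7, 0.0, 0.4]
opening: -0.001
finger_force: 0.2
```

```bash
python3 -c "
from h import *
st();prof('s8',-.13,.1)"
```

```text
t 8.375 loc [-0.0012 -0.001   0.0793] w [ 0.6343 -0.0358  0.0793] xdir deg -177.09 z [-0.  0. -1.] F [-0.7   0.05  0.36] open -0.000510451354749934 ff 0.2045968221500516 q [-0.09  0.56  0.13  1.68 -0.09  0.9   1.7 ]
y-0.080 z 0.1135..0.1180 n15; y-0.070 z 0.1147..0.1181 n55; y-0.060 z 0.1144..0.1179 n55; y-0.050 z 0.1148..0.1178 n56; y-0.040 z 0.1142..0.1179 n60; y-0.030 z 0.1151..0.1182 n59; y-0.020 z 0.1150..0.1195 n61; y-0.010 z 0.1151..0.2482 n66; y-0.000 z 0.1146..0.2472 n70; y0.010 z 0.1155..0.2476 n67; y0.020 z 0.1152..0.1183 n62; y0.030 z 0.1151..0.1190 n61; y0.040 z 0.1100..0.1189 n73; y0.050 z 0.1093..0.1127 n62; y0.060 z 0.1098..0.1127 n61; y0.070 z 0.1094..0.1130 n58; y0.080 z 0.0890..0.1129 n94;
```

>>> play_rows(
  deltas=[
    [0, 0.006, 0.0015, 0, 0, 0, 0],
    [0, 0, 0.0005, 0, 0, 0, 0],
  ],
)

```text
time_s: 8.68
ee_pos: [0.6343, -0.0297, 0.078]
orientation: [0.0, -0.025, 1.0, -0.0]
contact_force: [-3.7, 0.2, 9.9]
opening: 0.001
finger_force: 5.0
```

```bash
python3 -c "
from h import *
st();prof('s9',-.08,.06)"
```

```text
t 8.675 loc [-0.001  0.005  0.078] w [ 0.6343 -0.0297  0.078 ] xdir deg -177.09 z [ 0.001 -0.    -1.   ] F [-3.75  0.19  9.93] open 0.0005400497351147611 ff 4.988881437293458 q [-0.1   0.56  0.13  1.69 -0.09  0.9   1.69]
y-0.080 z 0.1138..0.1174 n15; y-0.070 z 0.1139..0.1173 n60; y-0.060 z 0.1137..0.1177 n55; y-0.050 z 0.1147..0.1178 n57; y-0.040 z 0.1140..0.1179 n58; y-0.030 z 0.1144..0.1175 n61; y-0.020 z 0.1142..0.1178 n60; y-0.010 z 0.1140..0.2481 n66; y-0.000 z 0.1139..0.2475 n74; y0.010 z 0.1144..0.2485 n72; y0.020 z 0.1141..0.2475 n69; y0.030 z 0.1141..0.1175 n58; y0.040 z 0.1103..0.1173 n76; y0.050 z 0.1092..0.1132 n62; y0.060 z 0.1093..0.1131 n60;
```

The long flap is now flat over the short one. Next I'll move above the wedge block.

>>> play_rows(
  deltas=[
    [0, 0, -0.03, 0, 0, 0, 0],
    [0, 0, -0.02, 0, 0, 0, 0],
    [0.022, 0.0435, 0, 0, 0, 0, 0],
    [0.025, 0.052, 0, 0, 0, 0, 0],
    [0.025, 0.052, 0, 0, 0, 0, 0],
  ],
)

```text
time_s: 9.35
ee_pos: [0.5538, 0.1151, 0.1278]
orientation: [0.0, -0.025, 1.0, 0.0]
contact_force: [1.2, 0.5, 0.6]
opening: -0.001
finger_force: 0.0
```

>>> play_rows(
  deltas=[
    [0.025, 0.052, 0, 0, 0, 0, 0.0854],
    [0.025, 0.052, 0, 0, 0, 0, 0.0854],
    [0.025, 0.052, 0, 0, 0, 0, 0.0854],
    [0, 0, 0, 0, 0, -8.4, 0.0854],
    [0, 0, 0, 0, 0, -8.4, 0.0854],
  ],
)

```text
time_s: 9.98
ee_pos: [0.4714, 0.2665, 0.1278]
orientation: [0.0, -0.174, 0.985, 0.0]
contact_force: [0.3, -1.4, -0.3]
opening: 0.995
finger_force: 0.0
```

```bash
python3 - <<'E'
from h import *
st();s=manip.snapshot('scene');w=cloud(s)
cv2.imwrite('pics/w1.png',cv2.resize(s['img'][180:350,220:540,::-1],None,fx=2.5,fy=2.5,interpolation=cv2.INTER_CUBIC))
# wedge block as seen by scene cam, and finger bottoms
p=w[180:350,380:500].reshape(-1,3);p=p[np.isfinite(p).all(1)]
m=(p[:,2]>.031)&(p[:,2]<.04)&(abs(p[:,0]-.475)<.06)&(abs(p[:,1]-.267)<.06)
print('block',p[m].mean(0) if m.any() else None,m.sum())
m=(p[:,2]>.06)&(p[:,2]<.4);print('finger low z',np.sort(p[m][:,2])[:10],p[m][np.argsort(p[m][:,2])[:60]].mean(0))
prof('s10',-.08,.1)
E
```

```text
t 9.975 loc [-0.1486  0.3091  0.1278] w [0.4714 0.2665 0.1278] xdir deg -159.93 z [ 0.  0. -1.] F [ 0.32 -1.42 -0.27] open 0.9953509255052557 ff 0.0 q [-0.56  0.35 -0.02  1.89  0.01  0.91  1.34]
block [0.47837924 0.26720128 0.03502966] 292
finger low z [0.06018168 0.06030429 0.06229353 0.06239704 0.06241387 0.0627867
 0.06496329 0.06730883 0.06819161 0.06831671] [0.52581293 0.31442762 0.14120968]
y-0.080 z 0.1141..0.1175 n12; y-0.070 z 0.1142..0.1179 n56; y-0.060 z 0.1140..0.1179 n58; y-0.050 z 0.1140..0.1173 n63; y-0.040 z 0.1137..0.1173 n61; y-0.030 z 0.1145..0.1180 n63; y-0.020 z 0.1139..0.1179 n59; y-0.010 z 0.1139..0.1168 n56; y-0.000 z 0.1140..0.1173 n60; y0.010 z 0.1137..0.1176 n60; y0.020 z 0.1146..0.1174 n55; y0.030 z 0.1141..0.1175 n61; y0.040 z 0.1105..0.1174 n74; y0.050 z 0.1096..0.1129 n65; y0.060 z 0.1088..0.1131 n62; y0.070 z 0.1097..0.1131 n57; y0.080 z 0.0875..0.1127 n94;
```

View pics/w1.png

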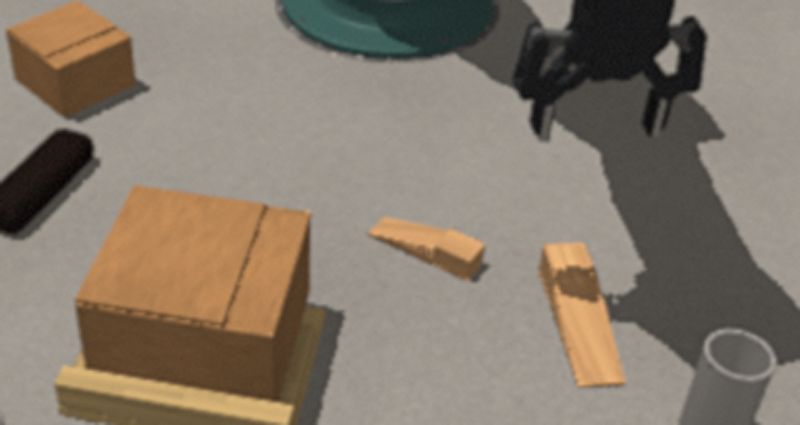

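The picture shows both flaps closed flat, and the open gripper above the wedge block and aligned with it. I'll descend.

>>> play_rows(
  deltas=[
    [0, 0, 0.05, 0, 0, 0, 0.0854],
    [0, 0, 0.05, 0, 0, 0, 0.0854],
    [0, 0, 0.03, 0, 0, 0, 0.0854],
    [0, 0, 0.02, 0, 0, 0, 0.0854],
    [0, 0, 0.006, 0, 0, 0, 0.0854],
  ],
)

```text
time_s: 10.7
ee_pos: [0.4714, 0.2651, -0.0295]
orientation: [-0.001, -0.169, 0.986, -0.0]
contact_force: [-0.2, 0.2, -0.1]
opening: 0.997
finger_force: 0.0
```

```bash
python3 - <<'E'
from h import *
st();s=snap('scene','w2');w=cloud(s)
p=w[180:350,400:520].reshape(-1,3);p=p[np.isfinite(p).all(1)]
d=(p[:,:2]-[.4725,.266]);a=np.radians(20);x=d@[np.cos(a),np.sin(a)];y=d@[-np.sin(a),np.cos(a)]
for lo,hi in((-.07,-.03),(.03,.07)):
    m=(abs(x)<.02)&(y>lo)&(y<hi)&(p[:,2]>.01)
    print(lo,m.sum(),np.sort(p[m][:,2])[:6].round(4),np.percentile(y[m],[5,95]) if m.any() else '')
cv2.imwrite('pics/w2c.png',cv2.resize(s['img'][200:320,380:520,::-1],None,fx=4.5,fy=4.5,interpolation=cv2.INTER_CUBIC))
E
```

```text
t 10.7 loc [-0.1487  0.3078 -0.0295] w [ 0.4714  0.2651 -0.0295] xdir deg -160.49 z [-0.001 -0.001 -1.   ] F [-0.24  0.22 -0.15] open 0.9967464354748853 ff 0.0 q [-0.56  0.59 -0.01  1.96  0.01  0.59  1.33]
-0.07 1023 [0.0209 0.0222 0.0244 0.0262 0.0271 0.0275] [-0.06695554 -0.03328678]
0.03 492 [0.0215 0.022  0.022  0.0236 0.0242 0.0244] [0.03303811 0.06584665]
```

View pics/w2c.png

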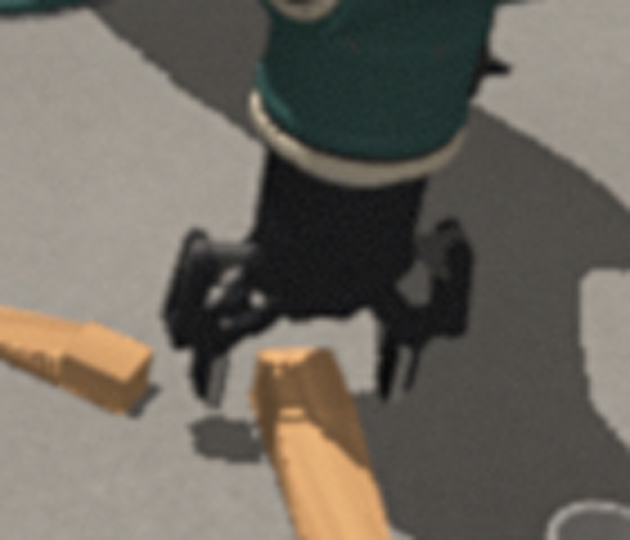

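The fingers straddle the block with the open tips about 21 mm above the bench. I'll lower 6 mm and close.

>>> play_rows(
  deltas=[
    [0, 0, 0.004, 0, 0, 0, 0.0854],
    [0, 0, 0.002, 0, 0, 0, 0.05],
    [0, 0, 0, 0, 0, 0, 0.02],
    [0, 0, 0, 0, 0, 0, 0.02],
    [0, 0, 0, 0, 0, 0, 0.02],
  ],
)

```text
time_s: 11.38
ee_pos: [0.4721, 0.2658, -0.034]
orientation: [0.0, -0.171, 0.985, 0.0]
contact_force: [-3.1, -1.6, 7.1]
opening: 0.459
finger_force: 60.9
```

>>> play_rows(
  deltas=[
    [0, 0, 0, 0, 0, 0, 0.02],
    [0, 0, 0, 0, 0, 0, 0.02],
    [0, 0, 0, 0, 0, 0, 0.02],
  ],
)

```text
time_s: 11.75
ee_pos: [0.4721, 0.2658, -0.034]
orientation: [0.0, -0.171, 0.985, 0.0]
contact_force: [-1.4, 0.1, 7.2]
opening: 0.459
finger_force: 60.9
```

```bash
python3 -c "
from h import *
st()"
```

```text
t 11.75 loc [-0.148   0.3084 -0.034 ] w [ 0.4721  0.2658 -0.034 ] xdir deg -160.31 z [ 0.001  0.    -1.   ] F [-1.43  0.06  7.24] open 0.45881468932472963 ff 60.86982607841492 q [-0.56  0.6  -0.01  1.96  0.02  0.58  1.33]
```

>>> play_rows(
  deltas=[
    [0, 0, -0.03, 0, 0, 0, 0.02],
    [0, 0, -0.035, 0, 0, 0, 0.02],
    [0, 0, 0, 0, 0, 8.4, 0.02],
    [0, 0, 0, 0, 0, 8.4, 0.02],
    [0.012, -0.04, 0, 0, 0, 0, 0.02],
  ],
)

```text
time_s: 12.38
ee_pos: [0.462, 0.2269, 0.0306]
orientation: [0.001, -0.026, 1.0, 0.001]
contact_force: [0.6, -1.0, -0.9]
opening: 0.461
finger_force: 60.6
```

>>> play_rows(
  deltas=[
    [0.012, -0.054, 0, 0, 0, 0, 0.02],
    [0.012, -0.054, 0, 0, 0, 0, 0.02],
    [0.012, -0.054, 0, 0, 0, 0, 0.02],
    [0.012, -0.054, 0, 0, 0, 0, 0.02],
    [0.012, -0.052, 0, 0, 0, 0, 0.02],
  ],
)

```text
time_s: 13.0
ee_pos: [0.4151, -0.0474, 0.0307]
orientation: [0.0, -0.025, 1.0, -0.0]
contact_force: [1.6, -0.5, -0.3]
opening: 0.456
finger_force: 60.6
```

```bash
cat >> h.py <<'E'
def front(tag):
    "lower front edge via top camera front wall; returns local points"
    s,l=flaps(tag);return s,l
E
python3 - <<'E'
from h import *
st();s=snap('top','t3')
s2=snap('scene','s11')
cv2.imwrite('pics/t3c.png',np.hstack([cv2.resize(s['img'][120:300,230:430,::-1],(400,360),interpolation=cv2.INTER_CUBIC),cv2.resize(s2['img'][180:360,220:420,::-1],(400,360),interpolation=cv2.INTER_CUBIC)]))
E
```

```text
t 13.0 loc [-0.2208 -0.0015  0.0307] w [ 0.4151 -0.0474  0.0307] xdir deg -177.11 z [ 0.001 -0.    -1.   ] F [ 1.61 -0.51 -0.35] open 0.45608592721251046 ff 60.597782135009766 q [-0.07  0.32  0.12  2.24 -0.07  0.58  1.73]
```

View pics/t3c.png

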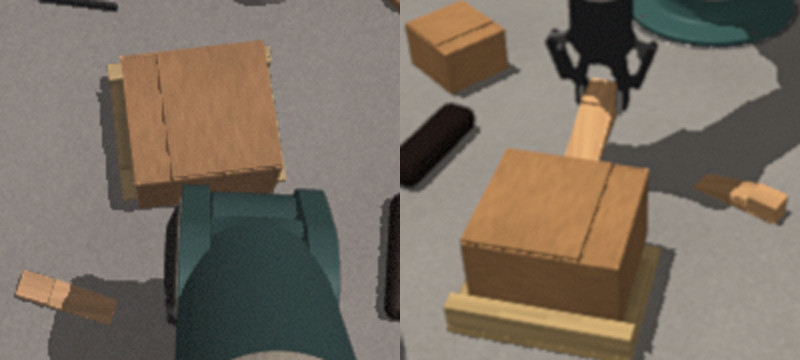

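The wedge is gripped and pointing at the middle of the carton front, with both flaps still closed. I'll lower it to the bench.

>>> play_rows(
  deltas=[
    [0, 0.002, 0.03, 0, 0, 0, 0.02],
    [0, 0, 0.025, 0, 0, 0, 0.02],
    [0, 0, 0.007, 0, 0, 0, 0.02],
    [0, 0, 0.002, 0, 0, 0, 0.02],
  ],
)

```text
time_s: 13.6
ee_pos: [0.4155, -0.0436, -0.0334]
orientation: [-0.0, -0.025, 1.0, -0.0]
contact_force: [0.1, -0.3, -1.5]
opening: 0.459
finger_force: 60.9
```

```bash
cat >> h.py <<'E'
def wedge(tag):
    st();s=snap('scene',tag);w=cloud(s).reshape(-1,3);l=Ro.from_euler('z',-YAW).apply(w[np.isfinite(w).all(1)]-CTR)
    m=(l[:,0]>-.24)&(l[:,0]<-.08)&(abs(l[:,1])<.03)&(l[:,2]>.002)&(l[:,2]<.042)
    p=l[m]
    for x in np.arange(-.235,-.08,.01):
        q=p[abs(p[:,0]-x)<.004]
        if len(q)>3:print('x%.3f z%.4f y%.3f..%.3f'%(x,np.median(q[:,2]),*np.percentile(q[:,1],[3,97])),end='; ')
    print()
    top=l[(l[:,2]>.09)&(l[:,2]<.13)&(abs(l[:,1]+.02)<.05)&(abs(l[:,0])<.085)]
    A=np.c_[top[:,:2],np.ones(len(top))];c,*_=np.linalg.lstsq(A,top[:,2],rcond=None)
    print('top plane tilt x %.5f y %.5f z0 %.4f'%tuple(c),'lift mm',-c[0]*150, 'x extent',np.percentile(top[:,0],[.5,99.5]))
    return s,l
E
python3 -c "
from h import *
wedge('s12')"
```

```text
t 13.6 loc [-0.2202  0.0022 -0.0334] w [ 0.4155 -0.0436 -0.0334] xdir deg -177.1 z [-0. -0. -1.] F [ 0.14 -0.34 -1.48] open 0.4586315014308431 ff 60.86900353431702 q [-0.05  0.46  0.09  2.26 -0.1   0.42  1.75]
x-0.235 z0.0364 y-0.019..0.011; x-0.225 z0.0365 y-0.016..0.017; x-0.215 z0.0355 y-0.029..0.030; x-0.205 z0.0355 y-0.024..0.026; x-0.195 z0.0347 y-0.017..0.021; x-0.185 z0.0291 y-0.018..0.021; x-0.175 z0.0277 y-0.018..0.021; 
top plane tilt x -0.05518 y -0.00185 z0 0.1148 lift mm 8.27707397539559 x extent [-0.06897104  0.08032258]
```

```bash
cat >> h.py <<'E'
def lift(l):
    t=l[(l[:,2]>.105)&(l[:,2]<.135)&(l[:,1]>-.06)&(l[:,1]<.025)&(l[:,0]>-.055)&(l[:,0]<.06)]
    c,*_=np.linalg.lstsq(np.c_[t[:,:2],np.ones(len(t))],t[:,2],rcond=None)
    v=l[(l[:,2]>.04)&(l[:,2]<.09)&(l[:,0]>.06)&(l[:,0]<.09)&(abs(l[:,1])<.06)]
    print('tilt %.5f z0 %.4f n %d rearwall x %.4f'%(c[0],c[2],len(t),np.median(v[:,0])),'edge z@-.05: %.4f'%(c[2]-.05*c[0]))
    return c
def locl(tag):
    w=cloud(np.load(f'pics/{tag}.npz')).reshape(-1,3);return Ro.from_euler('z',-YAW).apply(w[np.isfinite(w).all(1)]-CTR)
E
python3 -c "
from h import *
for t in('s10','s11','s12'):lift(locl(t))
for t in('t3',):lift(locl(t))"
```

```text
tilt -0.00058 z0 0.1158 n 1546 rearwall x 0.0783 edge z@-.05: 0.1158
tilt -0.00142 z0 0.1158 n 1546 rearwall x 0.0784 edge z@-.05: 0.1159
tilt 0.00107 z0 0.1158 n 1563 rearwall x 0.0784 edge z@-.05: 0.1158
tilt -0.00012 z0 0.1134 n 1932 rearwall x nan edge z@-.05: 0.1134
  return _methods._mean(a, axis=axis, dtype=dtype,
  ret = ret.dtype.type(ret / rcount)
```

>>> play_rows(
  deltas=[
    [-0.01, -0.001, 0.001, 0, 0, 0, 0.02],
    [-0.01, 0, 0, 0, 0, 0, 0.02],
    [-0.01, 0, 0, 0, 0, 0, 0.02],
    [-0.01, 0, 0, 0, 0, 0, 0.02],
    [-0.008, 0, 0, 0, 0, 0, 0.02],
  ],
)

```text
time_s: 14.28
ee_pos: [0.4635, -0.0423, -0.0341]
orientation: [-0.001, -0.025, 1.0, 0.0]
contact_force: [-17.6, -0.9, 23.9]
opening: 0.459
finger_force: 63.6
```

```bash
python3 -c "
from h import *
lift(wedge('s13')[1])"
```

```text
t 14.275 loc [-0.1722  0.0011 -0.0341] w [ 0.4635 -0.0423 -0.0341] xdir deg -177.11 z [-0.001 -0.    -1.   ] F [-17.6  -0.9  23.9] open 0.45885070395917776 ff 63.60895872116089 q [-0.06  0.52  0.1   2.15 -0.1   0.48  1.74]
x-0.235 z0.0035 y-0.022..-0.007; x-0.185 z0.0360 y-0.017..0.012; x-0.175 z0.0358 y-0.019..0.015; x-0.165 z0.0365 y-0.024..0.029; 
top plane tilt x -0.05552 y -0.00020 z0 0.1149 lift mm 8.328491532406925 x extent [-0.06849517  0.08023536]
tilt 0.00048 z0 0.1159 n 1527 rearwall x 0.0784 edge z@-.05: 0.1158
```

>>> play_rows(
  deltas=[
    [0, 0, -0.0007, 0, 0, 0, 0.02],
    [-0.002, 0, 0, 0, 0, 0, 0.02],
    [-0.002, 0, 0, 0, 0, 0, 0.02],
    [-0.002, 0, 0, 0, 0, 0, 0.02],
    [-0.002, 0, 0, 0, 0, 0, 0.02],
  ],
)

```text
time_s: 14.95
ee_pos: [0.4704, -0.0419, -0.034]
orientation: [-0.001, -0.025, 1.0, 0.0]
contact_force: [-8.1, -0.5, 4.9]
opening: 0.457
finger_force: 61.8
```

```bash
python3 -c "
from h import *
lift(wedge('s14')[1])"
```

```text
t 14.95 loc [-0.1652  0.0012 -0.034 ] w [ 0.4704 -0.0419 -0.034 ] xdir deg -177.11 z [-0.002  0.    -1.   ] F [-8.13 -0.46  4.87] open 0.45653649201011753 ff 61.79699778556824 q [-0.06  0.52  0.1   2.13 -0.1   0.49  1.74]
x-0.225 z0.0036 y-0.015..-0.008; x-0.185 z0.0351 y-0.018..0.009; x-0.175 z0.0360 y-0.022..0.013; x-0.165 z0.0358 y-0.020..0.015; x-0.155 z0.0378 y-0.023..0.030; 
top plane tilt x -0.06068 y -0.00285 z0 0.1156 lift mm 9.101667915815089 x extent [-0.06448829  0.08393908]
tilt -0.00734 z0 0.1163 n 1556 rearwall x 0.0820 edge z@-.05: 0.1167
```

>>> play_rows(
  deltas=[
    [-0.003, 0, 0, 0, 0, 0, 0.02],
    [-0.003, 0, 0, 0, 0, 0, 0.02],
    [-0.003, 0, 0, 0, 0, 0, 0.02],
    [-0.002, 0, 0, 0, 0, 0, 0.02],
    [0, 0, 0, 0, 0, 0, 0.02],
  ],
)

```text
time_s: 15.62
ee_pos: [0.4819, -0.0413, -0.034]
orientation: [-0.001, -0.025, 1.0, -0.0]
contact_force: [-5.4, -1.1, 0.2]
opening: 0.463
finger_force: 61.2
```

```bash
python3 -c "
from h import *
lift(wedge('s15')[1])
for i in range(3):lift(ang('s15%d'%i))"
```

```text
t 15.625 loc [-0.1537  0.0012 -0.034 ] w [ 0.4819 -0.0413 -0.034 ] xdir deg -177.1 z [-0.001 -0.    -1.   ] F [-5.36 -1.13  0.25] open 0.46325452546190093 ff 61.2382972240448 q [-0.06  0.54  0.1   2.1  -0.1   0.51  1.74]
x-0.225 z0.0030 y-0.026..-0.014; x-0.215 z0.0027 y-0.024..-0.005; x-0.175 z0.0349 y-0.016..0.008; x-0.165 z0.0363 y-0.019..0.011; 
top plane tilt x -0.07757 y -0.00576 z0 0.1174 lift mm 11.636203014424238 x extent [-0.06316518  0.0848461 ]
tilt -0.02698 z0 0.1181 n 1594 rearwall x 0.0824 edge z@-.05: 0.1194
tilt -0.02804 z0 0.1181 n 1588 rearwall x 0.0825 edge z@-.05: 0.1195
tilt -0.02826 z0 0.1181 n 1589 rearwall x 0.0824 edge z@-.05: 0.1195
tilt -0.02698 z0 0.1180 n 1599 rearwall x 0.0825 edge z@-.05: 0.1194
```

Lift is about 4.2 mm, so I'll push 3 mm further.

>>> play_rows(
  deltas=[
    [-0.002, 0, 0, 0, 0, 0, 0.02],
    [-0.001, 0, 0, 0, 0, 0, 0.02],
    [0, 0, 0, 0, 0, 0, 0.02],
    [0, 0, 0, 0, 0, 0, 0.02],
    [0, 0, 0, 0, 0, 0, 0.02],
  ],
)

```text
time_s: 16.45
ee_pos: [0.4848, -0.0412, -0.034]
orientation: [-0.001, -0.025, 1.0, 0.0]
contact_force: [-6.4, -0.7, 1.7]
opening: 0.464
finger_force: 61.4
```

```bash
python3 - <<'E'
from h import *
s,l=wedge('s16');lift(l)
for i in range(3):lift(ang('s16%d'%i))
cv2.imwrite('pics/fin.png',cv2.resize(s['img'][180:360,200:520,::-1],None,fx=2.5,fy=2.5,interpolation=cv2.INTER_CUBIC))
E
```

```text
t 16.45 loc [-0.1509  0.0012 -0.034 ] w [ 0.4848 -0.0412 -0.034 ] xdir deg -177.11 z [-0.001 -0.    -1.   ] F [-6.44 -0.71  1.67] open 0.4643572115158885 ff 61.35552763938904 q [-0.06  0.54  0.1   2.1  -0.1   0.51  1.73]
x-0.235 z0.0028 y0.014..0.022; x-0.225 z0.0035 y-0.024..0.013; x-0.215 z0.0024 y-0.026..-0.007; x-0.165 z0.0360 y-0.020..0.010; 
top plane tilt x -0.08238 y -0.00499 z0 0.1178 lift mm 12.356420623842983 x extent [-0.0633678   0.08480311]
tilt -0.03318 z0 0.1185 n 1592 rearwall x 0.0826 edge z@-.05: 0.1202
tilt -0.03264 z0 0.1186 n 1596 rearwall x 0.0827 edge z@-.05: 0.1202
tilt -0.03299 z0 0.1186 n 1604 rearwall x 0.0827 edge z@-.05: 0.1202
tilt -0.03274 z0 0.1186 n 1601 rearwall x 0.0827 edge z@-.05: 0.1202
```

View pics/fin.png

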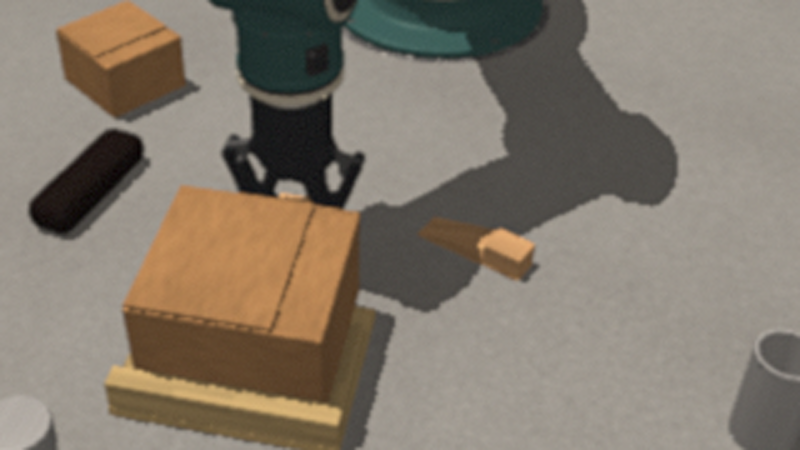

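The final picture shows the carton closed with both flaps flat and the wedge under its front edge, still gripped. The tilt of 0.033 rad gives a lift of about 4.9 mm. I'll hand it in now.

```bash
python3 -c "
from workcell import manip
print(manip.close_job())"
```

```text
the job is handed in; nothing more can be done
None
```

I closed both flaps flat, short one first, then pushed the wedge in until the carton's front edge lifted about 4.9 mm (camera estimate), and handed it in at 16.5 s still gripping the wedge; one fingertip press on the short flap read 44 N at the wrist, and the 40 N limit is stated only for the arm and gripper body.

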